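# Reverse the tube line-up on the display stand

### The job

The display stand faces the visitors, so the row has to be turned round: move the four amplifier tubes from the grey tray into the dark wooden stand, one to each pocket, in reverse order, so that the leftmost tube of the tray ends in the rightmost pocket of the stand, the second from the left in the second from the right, and so on. Stand each tube upright on the floor of its pocket; they are glass, so do not drop them or tip them over.

Things in the scene. Friction and masses are not known exactly. Their poses are not given: they have to be found in the camera images.
- tray: Grey plastic tray, left or right of the stand, holds the tubes at first. 80 (x) x 288 (y) x 20 mm, fixed; origin at the centre of its underside, +y towards its left end seen from the robot, turned up to 0.25 rad. Four square pockets 56 x 56 mm in a row, centres at y = +102, +34, -34, -102 mm; walls 12 mm thick, 14 mm high; floor 6 mm (with pad 9 mm) above the table.
- stand: Dark wooden display stand, brass side strips, cork floors, empty at first. 80 (x) x 288 (y) x 50 mm, fixed; origin at the centre of its underside, +y towards its left end seen from the robot, turned up to 0.25 rad. Four square pockets 56 x 56 mm in a row, centres at y = +102, +34, -34, -102 mm; walls 12 mm thick, 14 mm high; floor 36 mm above the table.
- tube_red_mid (a point): Amplifier tube (valve) with a red ring: loose, upright, round, 90 mm tall, about 70 g; clear glass 30 mm in diameter on a black base 34 mm in diameter and 22 mm high. The red ring, 39 mm in diameter and 18 mm high, is the widest part and the place to grip. This point is the tube's centre, 45 mm above its underside, mid-ring; z points up the tube.
- tube_yellow_mid (a point): Amplifier tube (valve) with a yellow ring: loose, upright, round, 90 mm tall, about 70 g; clear glass 30 mm in diameter on a black base 34 mm in diameter and 22 mm high. The yellow ring, 39 mm in diameter and 18 mm high, is the widest part and the place to grip. This point is the tube's centre, 45 mm above its underside, mid-ring; z points up the tube.
- tube_green_mid (a point): Amplifier tube (valve) with a green ring: loose, upright, round, 90 mm tall, about 70 g; clear glass 30 mm in diameter on a black base 34 mm in diameter and 22 mm high. The green ring, 39 mm in diameter and 18 mm high, is the widest part and the place to grip. This point is the tube's centre, 45 mm above its underside, mid-ring; z points up the tube.
- tube_blue_mid (a point): Amplifier tube (valve) with a blue ring: loose, upright, round, 90 mm tall, about 70 g; clear glass 30 mm in diameter on a black base 34 mm in diameter and 22 mm high. The blue ring, 39 mm in diameter and 18 mm high, is the widest part and the place to grip. This point is the tube's centre, 45 mm above its underside, mid-ring; z points up the tube.
- pad_red: Red square pad, 52 x 52 x 3 mm, fixed on the floor of one tray pocket: the red-ringed tube starts on it. It stays behind and keeps showing where that tube stood in the row. Origin at the centre of its underside.
- pad_yellow: Yellow square pad, 52 x 52 x 3 mm, fixed on the floor of one tray pocket: the yellow-ringed tube starts on it. It stays behind and keeps showing where that tube stood in the row. Origin at the centre of its underside.
- pad_green: Green square pad, 52 x 52 x 3 mm, fixed on the floor of one tray pocket: the green-ringed tube starts on it. It stays behind and keeps showing where that tube stood in the row. Origin at the centre of its underside.
- pad_blue: Blue square pad, 52 x 52 x 3 mm, fixed on the floor of one tray pocket: the blue-ringed tube starts on it. It stays behind and keeps showing where that tube stood in the row. Origin at the centre of its underside.
Mind the look-alikes: they are no part of the job. What is shaped like the part that bears tube_green_mid but purple is not meant.

How it is judged:
At the end, for the whole second after the job is handed in: Each tube stands in the stand pocket that mirrors its place in the tray (tray +y end to stand -y end), centre within 15 mm of the pocket centre in the stand's x and y, on its floor (centre 75 to 87 mm above the stand's underside), within 0.12 rad of upright, released, at rest (((y of pad_red in the frame of tray between 0.082 and 0.122 m and y of tube_red_mid in the frame of stand between -0.117 and -0.087 m) or (y of pad_red in the frame of tray between 0.014 and 0.054 m and y of tube_red_mid in the frame of stand between -0.049 and -0.019 m) or (y of pad_red in the frame of tray between -0.054 and -0.014 m and y of tube_red_mid in the frame of stand between 0.019 and 0.049 m) or (y of pad_red in the frame of tray between -0.122 and -0.082 m and y of tube_red_mid in the frame of stand between 0.087 and 0.117 m)) and x of tube_red_mid in the frame of stand between -0.015 and 0.015 m and z of tube_red_mid in the frame of stand between 0.075 and 0.087 m and angle between each of tube_red_mid, tube_yellow_mid, tube_green_mid, tube_blue_mid's own z axis and vertical below 0.12 rad and linear speed of each of tube_red, tube_yellow, tube_green, tube_blue below 0.02 m/s and angular speed of each of tube_red, tube_yellow, tube_green, tube_blue below 0.3 rad/s and contact force between each of tube_red, tube_yellow, tube_green, tube_blue and the fingers below 0.05 N and ((y of pad_yellow in the frame of tray between 0.082 and 0.122 m and y of tube_yellow_mid in the frame of stand between -0.117 and -0.087 m) or (y of pad_yellow in the frame of tray between 0.014 and 0.054 m and y of tube_yellow_mid in the frame of stand between -0.049 and -0.019 m) or (y of pad_yellow in the frame of tray between -0.054 and -0.014 m and y of tube_yellow_mid in the frame of stand between 0.019 and 0.049 m) or (y of pad_yellow in the frame of tray between -0.122 and -0.082 m and y of tube_yellow_mid in the frame of stand between 0.087 and 0.117 m)) and x of tube_yellow_mid in the frame of stand between -0.015 and 0.015 m and z of tube_yellow_mid in the frame of stand between 0.075 and 0.087 m and ((y of pad_green in the frame of tray between 0.082 and 0.122 m and y of tube_green_mid in the frame of stand between -0.117 and -0.087 m) or (y of pad_green in the frame of tray between 0.014 and 0.054 m and y of tube_green_mid in the frame of stand between -0.049 and -0.019 m) or (y of pad_green in the frame of tray between -0.054 and -0.014 m and y of tube_green_mid in the frame of stand between 0.019 and 0.049 m) or (y of pad_green in the frame of tray between -0.122 and -0.082 m and y of tube_green_mid in the frame of stand between 0.087 and 0.117 m)) and x of tube_green_mid in the frame of stand between -0.015 and 0.015 m and z of tube_green_mid in the frame of stand between 0.075 and 0.087 m and ((y of pad_blue in the frame of tray between 0.082 and 0.122 m and y of tube_blue_mid in the frame of stand between -0.117 and -0.087 m) or (y of pad_blue in the frame of tray between 0.014 and 0.054 m and y of tube_blue_mid in the frame of stand between -0.049 and -0.019 m) or (y of pad_blue in the frame of tray between -0.054 and -0.014 m and y of tube_blue_mid in the frame of stand between 0.019 and 0.049 m) or (y of pad_blue in the frame of tray between -0.122 and -0.082 m and y of tube_blue_mid in the frame of stand between 0.087 and 0.117 m)) and x of tube_blue_mid in the frame of stand between -0.015 and 0.015 m and z of tube_blue_mid in the frame of stand between 0.075 and 0.087 m); the robot touches nothing.
It fails at once if a tube is tipped over (more than 40 degrees) (angle between any of tube_red_mid, tube_yellow_mid, tube_green_mid, tube_blue_mid's own z axis and vertical above 0.7 rad).
It fails at once if a tube is dropped (moves faster than 0.7 m/s out of the gripper: a fall of about 25 mm) ((contact force between tube_red and the fingers below 0.01 N and linear speed of tube_red above 0.7 m/s) or (contact force between tube_yellow and the fingers below 0.01 N and linear speed of tube_yellow above 0.7 m/s) or (contact force between tube_green and the fingers below 0.01 N and linear speed of tube_green above 0.7 m/s) or (contact force between tube_blue and the fingers below 0.01 N and linear speed of tube_blue above 0.7 m/s)).
It also fails if it takes over 120 s, if anything falls off the work surface, if the arm or the gripper's body presses on something with over 40 N, if the wrist force passes 120 N, or if a joint passes its speed limit or range.

### The arm

A 7-joint arm with a two-finger parallel gripper is mounted at the origin on the work surface. World frame = base frame: x ahead of the robot, y to its left, z up, the work surface at z = 0. Lengths are in m, angles in rad, forces in N, time in s.
With the tool pointing down it reaches from about 0.4 to 0.85 m from the base axis. Payload 10.4 kg.
Tool frame: the origin (TCP) lies at the very end of the fingers, on their centre line; the grasp point (between the pads) lies 19 mm behind it; z points along the fingers, y is the direction in which the jaws open and shut (so a half turn about z gives the same grasp; the last joint's range is limited). The gripper opens to 87 mm and grips with 3 to 60 N. Pads are 19 mm wide; open, the fingers measure 117 mm over their backs; the gripper's body (75 mm by 190 mm) begins 51 mm behind the grasp point.
Start: joints at [-1.321, 0.332, -0.065, 1.46, 0.022, 1.35, -0.088], TCP at [0.168, 0.602, 0.223] pointing down, gripper open.
Joint ranges: [-2.6, 2.6], [-0.5, 2.12], [-1.47, 1.34], [0.16, 2.42], [-1.27, 4.41], [0.06, 2.06], [-2.6, 2.6]. Speed limits (rad/s): [2.22, 2.22, 2.79, 2.79, 3.14, 3.14, 3.14].

### API

Orientations are given as a unit quaternion [x, y, z, w].
In Python, from bench import r, eyes, job gives the robot as it stands. The module is installed in compiled form; this text tells all that it offers.
- The arm moves only by the tool play_rows, never from a script. Its argument "motion" is a list of rows, each a list of 7 numbers: the shift along the tool's x, y, z as a fraction of full scale, then the turn, a rotation vector about the tool's x, y, z as a fraction of full scale, then the opening in per cent of the stroke, from 0 (shut) to 100 (fully open). A call has 1 to 5 rows; each row is the pose to reach, as a shift and turn from the pose commanded when the call began, along the tool's axes at that moment; what a row does not reach only later rows make up. Full scale, the value 1, is 0.2 m for a shift and 90 degrees for a turn. A row lasts 1/8 s, in which the tool goes at most 62.5 mm and 10.7 degrees, less where a joint would pass 70% of its speed; a pose out of reach is approached as far as the arm can. A call with a number of a shift or a turn outside -1 to 1 is refused whole. A call with a gripper value outside its range is refused whole. The fingers move at their own pace and stop on an object; "squeeze" is the grip in N (left out, the last holds). Time passes only in rows, so rows that repeat a pose let the fingers close. It gives the time, the measured TCP pose, the force and the opening at its end, in the units of the state.
- r.read_state(): the state, without advancing time (a new reading comes with each control period).
- eyes.camera(name): name is "scene" or "side" or "wrist"; returns a dict with "image" (420x560x3 uint8, red, green, blue), "mtx" (3x3 intrinsics, pixels), "R" (3x3) and "t" (3): a world point X has camera coordinates R X + t. Camera axes: x right, y down, z forward; pixel columns grow to the right and rows downward; lengths in m; the calibration is good to about 2 mm. A picture is of the moment at which its call begins. There is no depth.
- job.close_job(): hands the job in, once; it reports no verdict.
Trained networks look in a picture, given as the dict that the camera call returned (one of the last four; its "shot" number tells which), for a name from the list of things; names that differ only in an ending like _2 or _b are one class to them, and where a whole thing is asked for, a point or a joint stands for the part that bears it (a point fixed in the world has none). Each returns a list of dicts, best first, with "p" (0 to 1); they miss things now and then, are a little off and sometimes report something else, mostly with a low value. They report only what shows in the picture. A call takes as long as a camera call. They do not tell look-alikes from the thing itself.
- eyes.regions_of(picture, label): "region" (420x560 bool, what is visible of it) and "xy" ([column, row] in pixels, amid what is visible of it).
- eyes.landmark_of(picture, label): "xy" ([column, row] in pixels: a listed point, or the origin of a listed thing).
The state is a dict: "time": time; "joint_positions": joint angles; "joint_vel": joint speeds; "joint_torque": joint torques, N m; "ee_pos": TCP position; "eef_rot": TCP orientation; "ft_force": force on the tool from outside, world axes, zero at the start; "torque": the same for the moment, N m; "width": finger opening in m.
Only numpy, scipy, OpenCV 4.12 (cv2) and the standard library are available. Lean on these libraries where they do the work, as an engineer would, in place of code of your own. Each camera call takes 0.05 s, during which the arm holds its last target. There are 200 camera calls.

## Working session

There is one attempt and no reset: what is moved stays moved. The work goes in short steps, Python scripts to look and compute and a tool call to move; the robot and the scene stay as the last step left them, time stands still between calls to the robot, and variables do not carry over. Pictures are saved under pics/ and viewed, about 12 in all and at most 16, crops included, and the job is handed in when it is done.

Besides the shell and the picture viewer there is one more tool, called after "Emit:" as name(argument=value, ...) on one line, values as JSON. play_rows: Moves the arm, as the interface text tells. Shift numbers are shares of 0.2 m and turn numbers shares of 90 degrees, none past 1 either way. Its arguments: {"type":"object","properties":{"motion":{"type":"array","items":{"type":"array","items":{"type":"number"}}},"squeeze":{"type":"number"}},"required":["motion"]}

```bash
mkdir -p pics; python3 - <<'E'
from bench import r, eyes, job
import cv2, numpy as np
s=r.read_state()
for k in ["time","ee_pos","eef_rot","width","ft_force"]: print(k,np.round(s[k],4))
for n in ["scene","side"]:
    c=eyes.camera(n); cv2.imwrite(f"pics/{n}0.png",c["image"][:,:,::-1])
    print(n,np.round(c["mtx"],1).tolist(),np.round(c["R"],3).tolist(),np.round(c["t"],3))
    for l in ["tray","stand","tube_red_mid","tube_yellow_mid","tube_green_mid","tube_blue_mid"]:
        print(l,[(np.round(d["xy"]),round(d["p"],2)) for d in eyes.landmark_of(c,l)][:4])
E
```

```text
time 0.0
ee_pos [0.1683 0.6015 0.2218]
eef_rot [ 1.359e-01  9.907e-01 -7.000e-04 -1.000e-04]
width 0.0871
ft_force [-0.0538 -0.1835 -0.4688]
scene [[507.0, 0.0, 284.5], [0.0, 507.0, 203.2], [0.0, 0.0, 1.0]] [[-0.143, 0.99, -0.001], [0.753, 0.108, -0.649], [-0.643, -0.094, -0.76]] [ 0.065 -0.319  1.388]
tray [(array([376., 257.]), 0.77)]
stand [(array([180., 225.]), 0.9)]
tube_red_mid [(array([328., 234.]), 0.65)]
tube_yellow_mid [(array([363., 237.]), 0.77)]
tube_green_mid [(array([420., 211.]), 0.84), (array([434., 250.]), 0.76)]
tube_blue_mid [(array([399., 243.]), 0.91)]
side [[406.0, 0.0, 282.5], [0.0, 406.0, 212.1], [0.0, 0.0, 1.0]] [[-0.996, -0.088, 0.006], [-0.062, 0.646, -0.761], [0.063, -0.758, -0.649]] [0.493 0.067 0.863]
tray [(array([247., 299.]), 0.68)]
stand [(array([280., 172.]), 0.71), (array([243., 316.]), 0.31)]
tube_red_mid [(array([254., 243.]), 0.68)]
tube_yellow_mid [(array([250., 266.]), 0.63), (array([258., 242.]), 0.17)]
tube_green_mid [(array([235., 333.]), 0.98), (array([303., 330.]), 0.71)]
tube_blue_mid [(array([239., 298.]), 0.85)]
```

View pics/scene0.png

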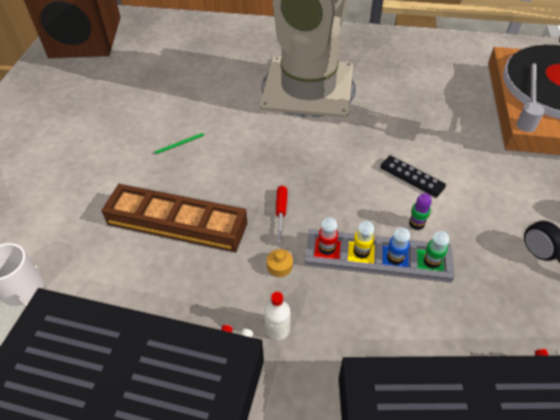

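View pics/side0.png

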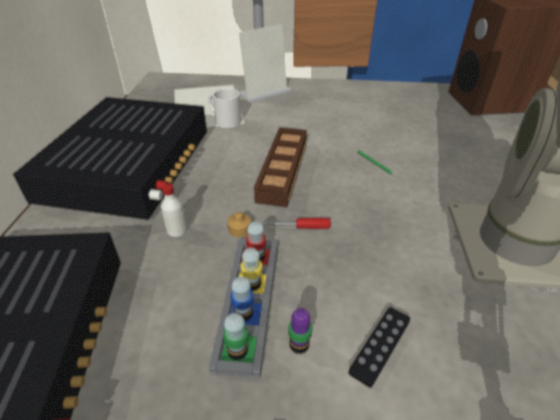

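The scene image looks back at the robot (image right = +y). Tubes in the tray from the left (+y): green (434,250), blue (399,243), yellow (363,237), red (328,234). The stand is at (176,215), and the green-ringed tube with the purple top at (420,211) is the look-alike outside the tray. I'll localise by silhouette fitting and confirm the look-alike with one crop.

```bash
cat > h.py <<'E'
import numpy as np, cv2
from scipy.optimize import minimize
from scipy.spatial.transform import Rotation as Ro
def proj(c,X):
    p=(np.asarray(X)@c["R"].T+c["t"])@c["mtx"].T
    return p[:,:2]/p[:,2:]
def ray(c,xy,z):
    d=c["R"].T@np.linalg.solve(c["mtx"],[xy[0],xy[1],1]); o=-c["R"].T@c["t"]
    return o+d*(z-o[2])/d[2]
def box(p,h):
    P=np.array([[sx*.04,sy*.144,z] for sx in(-1,1) for sy in(-1,1) for z in(0,h)])
    return P@Ro.from_euler('z',p[2]).as_matrix().T+[p[0],p[1],0]
def fit(views,h,p0):
    def f(q):
        p=np.array(q)*[.01,.01,.1]+p0; L=0
        for c,m in views:
            a=np.zeros((1680,2240),np.uint8)
            cv2.fillConvexPoly(a,cv2.convexHull((proj(c,box(p,h))*4).astype(np.int32)),255)
            a=cv2.resize(a,(560,420),interpolation=cv2.INTER_AREA)/255.
            L+=1-np.minimum(a,m).sum()/np.maximum(a,m).sum()
        return L
    b=min((minimize(f,s,method='Nelder-Mead',options=dict(xatol=.02,fatol=1e-4,initial_simplex=[s,np.add(s,[2,0,0]),np.add(s,[0,2,0]),np.add(s,[0,0,1])])) for s in ([0,0,0],[0,0,1.5],[0,0,-1.5])),key=lambda r:r.fun)
    return b.x*[.01,.01,.1]+p0,b.fun
E
python3 - <<'E'
from bench import r, eyes
from h import *
C={n:eyes.camera(n) for n in("scene","side")}
R={}
for l,h in(("stand",.05),("tray",.02)):
    V=[]
    for n,c in C.items():
        for d in eyes.regions_of(c,l)[:1]:
            m=d["region"].astype(np.uint8); print(l,n,d["p"],m.sum(),np.round(d["xy"]))
            m=cv2.morphologyEx(m,cv2.MORPH_CLOSE,np.ones((5,5)))
            if l=="tray": # tubes stick out above: leave only shape
                pass
            V.append((c,m.astype(float)))
            q=ray(c,d["xy"],h/2); print(np.round(q,3))
    p0=np.array([q[0],q[1],0])
    for v in ([V] + [[x] for x in V]): print(l,*[np.round(x,4) for x in fit(v,h,p0)])
for t in("red","yellow","green","blue"):
    for n,c in C.items():
        for d in eyes.landmark_of(c,f"tube_{t}_mid")[:2]: print(t,n,round(d["p"],2),np.round(ray(c,d["xy"],.054),4))
        for d in eyes.landmark_of(c,f"pad_{t}")[:1]: print(" pad",n,round(d["p"],2),np.round(ray(c,d["xy"],.006),4))
im=C["scene"]["image"][180:290,290:470,::-1]
cv2.imwrite("pics/crop1.png",cv2.resize(im,None,fx=4,fy=4,interpolation=cv2.INTER_CUBIC))
E
```

```text
stand scene 0.62 6205 [177. 218.]
[ 0.518 -0.218  0.025]
stand side 0.66 2665 [282. 167.]
[ 0.513 -0.204  0.025]
stand [ 0.5152 -0.2214 -0.1018] 0.1025
stand [ 0.5168 -0.2202 -0.1155] 0.0218
stand [ 0.514  -0.2216 -0.098 ] 0.0607
tray side 0.95 2798 [248. 324.]
[0.531 0.255 0.01 ]
tray [0.5391 0.2021 0.0051] 0.5696
tray [0.5391 0.2021 0.0051] 0.5696
red scene 0.82 [0.5455 0.0962 0.054 ]
 pad scene 0.68 [0.5392 0.0915 0.006 ]
red side 0.71 [0.5335 0.0977 0.054 ]
yellow scene 0.95 [0.5402 0.1658 0.054 ]
 pad scene 0.52 [0.5385 0.1673 0.006 ]
yellow side 0.82 [0.5434 0.1708 0.054 ]
 pad side 0.54 [0.544  0.1673 0.006 ]
green scene 0.61 [0.5456 0.3028 0.054 ]
green scene 0.6 [0.45   0.2846 0.054 ]
 pad scene 0.54 [0.5283 0.3065 0.006 ]
green side 0.93 [0.5432 0.3091 0.054 ]
green side 0.63 [0.4493 0.2922 0.054 ]
 pad side 0.64 [0.5394 0.3046 0.006 ]
blue scene 0.7 [0.5406 0.2314 0.054 ]
 pad scene 0.67 [0.538  0.2427 0.006 ]
blue side 0.7 [0.5501 0.2302 0.054 ]
 pad side 0.7 [0.5387 0.2386 0.006 ]
```

View pics/crop1.png

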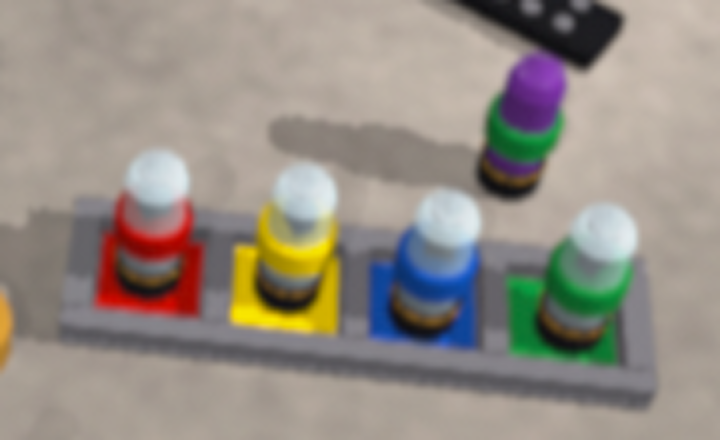

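The crop confirms it: the four tubes on coloured pads have clear glass, while the look-alike at (520,120) in the crop has a purple body and stands outside the tray. Now I'll move above the tray, with the jaws turned along world x.

Emit:
play_rows(motion=[[-0.2,-0.12,0,0,0,0.08,100],[-0.4,-0.24,0,0,0,0.16,100],[-0.6,-0.36,-0.05,0,0,0.24,100],[-0.8,-0.48,-0.1,0,0,0.32,100],[-1,-0.6,-0.1,0,0,0.4,100]])

```text
time: 2.42
ee_pos: [0.3298, 0.4316, 0.2436]
eef_rot: [0.437, 0.899, 0.001, 0.0]
ft_force: [0.3, 0.3, 0.1]
width: 0.0869
```

```bash
cat >> h.py <<'E'
def togo(s,tgt,yaw=0.):
    "fractions to reach tgt with tool y axis at angle yaw"
    R=Ro.from_quat(s["eef_rot"]); y=R.apply([0,1,0]); a=np.arctan2(y[1],y[0])-yaw
    T=Ro.from_matrix(np.array([[0,1,0],[1,0,0],[0,0,-1.]])); T=Ro.from_euler('z',yaw)*T
    return np.round(R.inv().apply(np.array(tgt)-s["ee_pos"])/.2,3),np.round((R.inv()*T).as_rotvec()/(np.pi/2),3)
E
python3 - <<'E'
from bench import r
from h import *
s=r.read_state(); print(np.round(s["ee_pos"],4),np.round(s["joint_positions"],2),s["time"],togo(s,[.50,.2,.26]))
E
```

```text
[0.3298 0.4316 0.2436] [-1.12  0.14  0.13  1.66 -0.02  1.35 -0.32] 2.425 (array([-1.436, -0.046, -0.083]), array([ 0.001, -0.001,  0.424]))
```

Emit:
play_rows(motion=[[-0.2,0,0,0,0,0.085,100],[-0.4,0,0,0,0,0.17,100],[-0.6,0,-0.05,0,0,0.255,100],[-0.8,-0.04,-0.08,0,0,0.34,100],[-1,-0.04,-0.08,0,0,0.424,100]])

```text
time: 3.05
ee_pos: [0.4472, 0.2696, 0.2594]
eef_rot: [0.707, 0.707, 0.001, -0.0]
ft_force: [1.0, 0.3, 0.1]
width: 0.087
```

```bash
python3 - <<'E'
from bench import r,eyes
from h import *
s=r.read_state(); print(np.round(s["ee_pos"],4),np.round(s["joint_positions"],2),s["time"],togo(s,[.50,.2,.26]))
c=eyes.camera("wrist"); cv2.imwrite("pics/w1.png",c["image"][:,:,::-1])
print(np.round(c["R"],3).tolist(),"cam at",np.round(-c["R"].T@c["t"],3),np.round(c["mtx"],0).tolist())
for t in("red","yellow","green","blue"): print(t,[(round(d["p"],2),np.round(d["xy"]),np.round(ray(c,d["xy"],.054),4)) for d in eyes.landmark_of(c,f"tube_{t}_mid")[:2]])
E
```

```text
[0.4472 0.2696 0.2594] [-0.93  0.08  0.32  1.69 -0.03  1.37 -0.61] 3.05 (array([-0.348,  0.264, -0.003]), array([ 0.001, -0.001, -0.   ]))
[[1.0, -0.001, 0.0], [-0.001, -0.961, 0.276], [0.0, -0.276, -0.961]] cam at [0.449 0.345 0.421] [[296.0, 0.0, 281.0], [0.0, 296.0, 209.0], [0.0, 0.0, 1.0]]
red [(0.96, array([345., 304.]), array([0.5394, 0.0992, 0.054 ]))]
yellow [(0.91, array([351., 260.]), array([0.5439, 0.1667, 0.054 ]))]
green [(0.73, array([279., 179.]), array([0.4463, 0.2785, 0.054 ])), (0.64, array([356., 157.]), array([0.5408, 0.3059, 0.054 ]))]
blue [(0.88, array([356., 212.]), array([0.5465, 0.2356, 0.054 ]))]
```

View pics/w1.png

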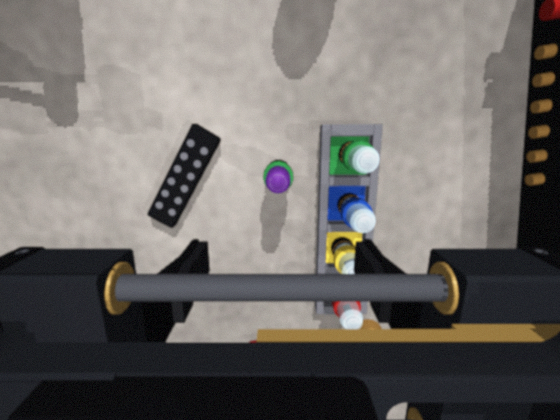

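Emit:
play_rows(motion=[[0.06,0.16,0.1,0,0,0,85],[0.12,0.32,0.2,0,0,0,85],[0.18,0.48,0.3,0,0,0,85],[0.18,0.48,0.35,0,0,0,85],[0.18,0.48,0.35,0,0,0,85]])

```text
time: 3.92
ee_pos: [0.5411, 0.3076, 0.1876]
eef_rot: [0.705, 0.709, -0.001, -0.0]
ft_force: [-0.7, -0.3, -0.5]
width: 0.074
```

```bash
cat > look.py <<'E'
import sys
from bench import r,eyes
from h import *
def tube(t,z=.054,cams=("scene","side","wrist")):
    for n in cams:
        c=eyes.camera(n)
        print(t,n,[(round(d["p"],2),np.round(ray(c,d["xy"],z),4)) for d in eyes.landmark_of(c,f"tube_{t}_mid")[:2]])
if __name__=="__main__":
    s=r.read_state(); print(np.round(s["ee_pos"],4),s["time"])
    for t in sys.argv[2:]: tube(t,float(sys.argv[1]))
E
python3 look.py .054 green; python3 - <<'E'
from bench import eyes
import cv2
c=eyes.camera("wrist"); cv2.imwrite("pics/w2.png",c["image"][:,:,::-1])
E
```

```text
[0.5411 0.3076 0.1876] 3.925
green scene [(0.81, array([0.5391, 0.307 , 0.054 ])), (0.63, array([0.4542, 0.2867, 0.054 ]))]
green side [(0.68, array([0.4446, 0.2869, 0.054 ])), (0.65, array([0.5431, 0.3036, 0.054 ]))]
green wrist [(0.93, array([0.447 , 0.2798, 0.054 ]))]
```

View pics/w2.png

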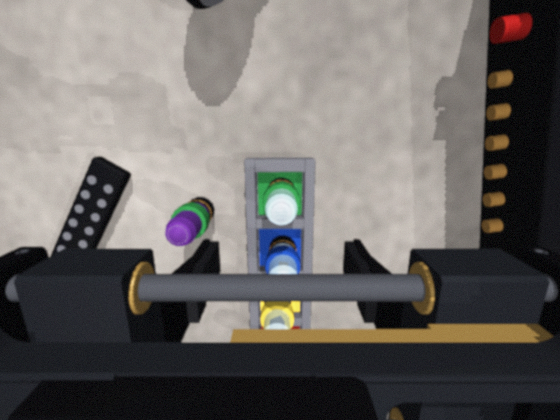

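Green's glass dome is centred between the fingers at column 282 (row 205) and the look-alike at (185,225) is clear of them. I'll descend.

Emit:
play_rows(motion=[[0,0.01,0.2,0,0,0,85],[0,0.01,0.4,0,0,0,85],[0,0.01,0.6,0,0,0,85],[0,0.01,0.72,0,0,0,85],[0,0.01,0.76,0,0,0,85]])

```text
time: 4.9
ee_pos: [0.5437, 0.3067, 0.0354]
eef_rot: [0.706, 0.708, -0.001, -0.0]
ft_force: [-0.2, -0.6, 0.3]
width: 0.074
```

Emit:
play_rows(motion=[[0,0,0,0,0,0,60],[0,0,0,0,0,0,52],[0,0,0,0,0,0,46],[0,0,0,0,0,0,40],[0,0,0,0,0,0,30]], squeeze=15)

```text
time: 5.52
ee_pos: [0.5444, 0.3073, 0.0369]
eef_rot: [0.706, 0.708, 0.0, -0.0]
ft_force: [-2.1, 0.3, 3.0]
width: 0.0384
```

```bash
python3 look.py .054 green; python3 - <<'E'
from bench import eyes
import cv2, numpy as np
a=eyes.camera("wrist")["image"]; b=eyes.camera("side")["image"][200:390,160:340]
b=cv2.resize(b,None,fx=2,fy=2)
cv2.imwrite("pics/g1.png",np.hstack([cv2.resize(a,(440,330)),b[:330]])[:,:,::-1])
E
```

```text
[0.5444 0.3073 0.0369] 5.525
green scene [(0.83, array([0.4559, 0.2824, 0.054 ])), (0.58, array([0.5467, 0.3033, 0.054 ]))]
green side [(0.97, array([0.4446, 0.2918, 0.054 ])), (0.86, array([0.5456, 0.3063, 0.054 ]))]
green wrist [(0.91, array([0.5437, 0.3049, 0.054 ]))]
```

View pics/g1.png

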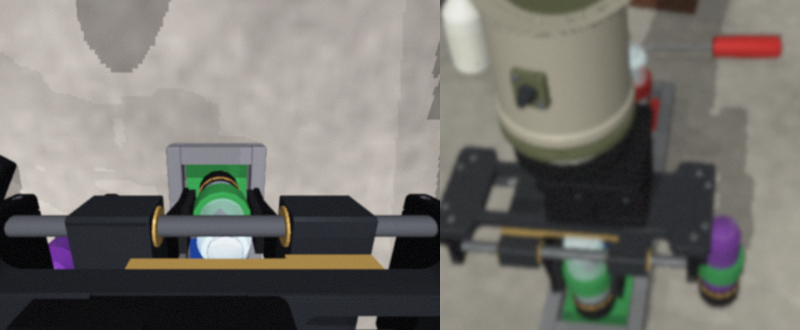

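Green is gripped at 38.4 mm, which matches the 39 mm ring, and it is upright between the pads at (222,200). I'll lift it and carry it across.

Emit:
play_rows(motion=[[0,0,-0.2,0,0,0,30],[0,0,-0.45,0,0,0,30],[0,0,-0.75,0,0,0,30],[-0.2,0,-1,0,0,0,30],[-0.4,0,-1,0,0,0,30]], squeeze=25)

```text
time: 6.55
ee_pos: [0.5465, 0.2267, 0.2405]
eef_rot: [0.706, 0.709, 0.003, 0.001]
ft_force: [0.3, -0.8, -1.7]
width: 0.0385
```

Emit:
play_rows(motion=[[-0.2,0,0,0,0,0,30],[-0.4,0,-0.05,0,0,0,30],[-0.6,0,-0.1,0,0,0,30],[-0.8,0,-0.1,0,0,0,30],[-1,0,-0.1,0,0,0,30]])

```text
time: 7.18
ee_pos: [0.5453, 0.0255, 0.2564]
eef_rot: [0.706, 0.708, 0.0, 0.0]
ft_force: [0.7, -0.1, -0.9]
width: 0.0379
```

Emit:
play_rows(motion=[[-0.2,-0.02,0,0,0,0,30],[-0.4,-0.04,0,0,0,0,30],[-0.6,-0.06,0,0,0,0,30],[-0.8,-0.08,0,0,0,0,30],[-1,-0.1,0,0,0,0,30]])

```text
time: 7.8
ee_pos: [0.5258, -0.1744, 0.2563]
eef_rot: [0.706, 0.708, -0.0, 0.0]
ft_force: [0.1, -0.1, -0.3]
width: 0.0384
```

```bash
python3 - <<'E'
from bench import r,eyes
from h import *
s=r.read_state(); print(np.round(s["ee_pos"],4),s["width"],s["time"],togo(s,[.505,-.322,.26]),np.round(s["joint_positions"],2))
c=eyes.camera("wrist"); im=c["image"].copy()
p=(.5155,-.221,-.105)
P=box(p,.05); M=Ro.from_euler('z',p[2]).as_matrix()
print([np.round(d["xy"]) for d in eyes.regions_of(c,"stand")[:2]],[(np.round(d["xy"]),np.round(ray(c,d["xy"],0),3)) for d in eyes.landmark_of(c,"stand")[:2]])
for y in(.102,.034,-.034,-.102):
    w=M@[0,y,.036]+[p[0],p[1],0]; print(np.round(w,4)); q=proj(c,[w])[0].astype(int); cv2.circle(im,tuple(int(v) for v in q),4,(255,0,0),1)
for q in proj(c,P): cv2.circle(im,tuple(int(v) for v in q),3,(0,255,0),-1)
cv2.imwrite("pics/s1.png",im[:,:,::-1])
E
```

```text
[ 0.5258 -0.1744  0.2563] 0.03842429513309868 7.8 (array([-0.737, -0.107, -0.019]), array([0.   , 0.   , 0.002])) [-0.35  0.17  0.67  1.63 -0.11  1.38  0.34]
[array([278., 164.])] [(array([273., 209.]), array([ 0.515, -0.219,  0.   ]))]
[ 0.5262 -0.1196  0.036 ]
[ 0.5191 -0.1872  0.036 ]
[ 0.5119 -0.2548  0.036 ]
[ 0.5048 -0.3224  0.036 ]
```

View pics/s1.png

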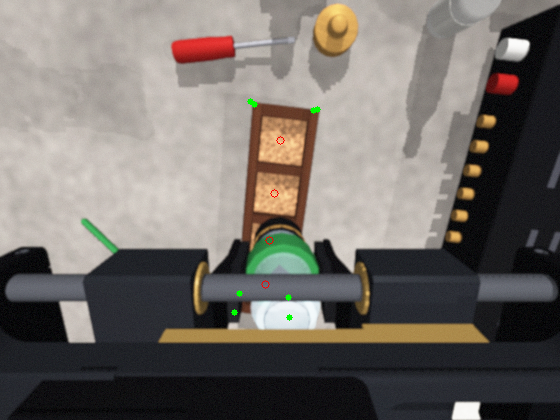

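Seen from above, the stand's projected pocket centres (red circles) lie within about 3 px (3–4 mm in x) of the cork centres at (283,140) and (276,194). That puts the stand near (0.517, -0.220, -0.115). Next I'll move over the rightmost pocket at (0.506, -0.3215).

Emit:
play_rows(motion=[[-0.2,-0.03,0,0,0,0,30],[-0.4,-0.06,0.1,0,0,0,30],[-0.6,-0.08,0.2,0,0,0,30],[-0.735,-0.1,0.3,0,0,0,30],[-0.735,-0.1,0.35,0,0,0,30]])

```text
time: 8.57
ee_pos: [0.5056, -0.3212, 0.185]
eef_rot: [0.707, 0.707, -0.001, -0.001]
ft_force: [-0.1, 0.6, -0.8]
width: 0.0379
```

Emit:
play_rows(motion=[[0,0,0,0,0,0,30],[0,0,0.1,0,0,0,30],[0,0,0.2,0,0,0,30],[0,0,0.28,0,0,0,30],[0,0,0.28,0,0,0,30]])

```text
time: 9.2
ee_pos: [0.5063, -0.3193, 0.1293]
eef_rot: [0.706, 0.709, -0.0, -0.001]
ft_force: [-0.7, 0.2, 0.3]
width: 0.0382
```

```bash
python3 - <<'E'
from bench import r,eyes
from h import *
s=r.read_state(); print(np.round(s["ee_pos"],4),s["width"],s["time"],togo(s,[.506,-.3215,.064]))
O=[]
for n,(a,b) in (("scene",(150,60)),("side",(100,200))):
    c=eyes.camera(n); im=c["image"].copy()
    print(n,[(round(d["p"],2),np.round(ray(c,d["xy"],s["ee_pos"][2]+.019),4)) for d in eyes.landmark_of(c,"tube_green_mid")[:3]])
    im=im[a:a+130,b:b+160]; O.append(cv2.resize(im,None,fx=2.5,fy=2.5,interpolation=cv2.INTER_CUBIC))
    if n=="side": pass
cv2.imwrite("pics/p1.png",np.hstack(O)[:,:,::-1])
E
```

```text
[ 0.5063 -0.3193  0.1293] 0.03816436800800842 9.2 (array([-0.011, -0.001,  0.326]), array([-0.001, -0.001,  0.003]))
scene [(0.84, array([0.5334, 0.2565, 0.1483])), (0.59, array([ 0.5092, -0.3237,  0.1483]))]
side [(0.83, array([ 0.5099, -0.3327,  0.1483])), (0.55, array([0.4402, 0.3527, 0.1483]))]
```

View pics/p1.png

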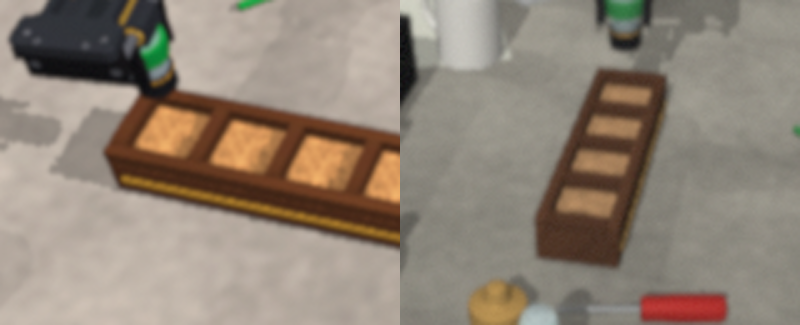

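Emit:
play_rows(motion=[[-0.01,0,0.08,0,0,0,30],[-0.01,0,0.16,0,0,0,30],[-0.01,0,0.24,0,0,0,30],[-0.01,0,0.3,0,0,0,30],[-0.01,0,0.315,0,0,0,30]])

```text
time: 10.02
ee_pos: [0.5062, -0.3218, 0.0663]
eef_rot: [0.706, 0.708, -0.0, -0.001]
ft_force: [-1.0, 0.7, -1.3]
width: 0.0379
```

Emit:
play_rows(motion=[[0,0,0.005,0,0,0,30],[0,0,0.01,0,0,0,30],[0,0,0.01,0,0,0,30]])

```text
time: 10.4
ee_pos: [0.5069, -0.3221, 0.0658]
eef_rot: [0.706, 0.708, 0.0, 0.0]
ft_force: [0.5, 0.1, -1.3]
width: 0.0379
```

```bash
python3 - <<'E'
from bench import r,eyes
from h import *
s=r.read_state(); print(np.round(s["ee_pos"],4),s["width"],s["time"],togo(s,[.506,-.3215,.064]),np.round(s["ft_force"],2))
O=[]
for n,(a,b) in (("scene",(150,60)),("side",(100,220))):
    c=eyes.camera(n); im=c["image"].copy()
    print(n,[(round(d["p"],2),np.round(ray(c,d["xy"],.081),4)) for d in eyes.landmark_of(c,"tube_green_mid")[:3]])
    im=im[a:a+130,b:b+160]; O.append(cv2.resize(im,None,fx=2.5,fy=2.5,interpolation=cv2.INTER_CUBIC))
cv2.imwrite("pics/p2.png",np.hstack(O)[:,:,::-1])
E
```

```text
[ 0.5069 -0.3221  0.0658] 0.03787708119086635 10.4 (array([ 0.003, -0.005,  0.009]), array([0.   , 0.   , 0.002])) [ 0.52  0.06 -1.31]
scene [(0.88, array([0.4824, 0.2713, 0.081 ])), (0.64, array([ 0.5008, -0.3278,  0.081 ]))]
side [(0.7, array([ 0.5122, -0.3334,  0.081 ])), (0.65, array([0.4437, 0.3033, 0.081 ]))]
```

View pics/p2.png

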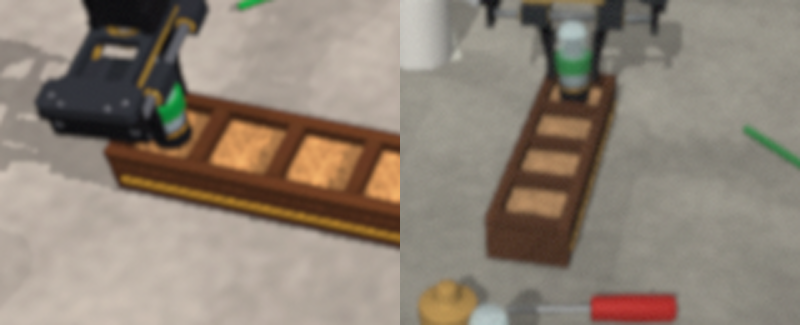

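The tube is inside the far pocket: base at (175,135) in the scene crop and (573,92) in the side crop. I'll lower it the last 2 mm until the force shows contact.

Emit:
play_rows(motion=[[0,0,0.005,0,0,0,30],[0,0,0.01,0,0,0,30],[0,0,0.012,0,0,0,30],[0,0,0.012,0,0,0,30]])

```text
time: 11.1
ee_pos: [0.5067, -0.3225, 0.0638]
eef_rot: [0.706, 0.708, 0.0, 0.0]
ft_force: [-3.6, 0.7, 6.3]
width: 0.0383
```

Contact at 6.3 N with TCP z 0.0638, as expected. Release and rise.

Emit:
play_rows(motion=[[0,0,0,0,0,0,45],[0,0,0,0,0,0,55],[0,0,0,0,0,0,75],[0,0,0,0,0,0,85],[0,0,0,0,0,0,85]])

```text
time: 11.72
ee_pos: [0.5067, -0.322, 0.063]
eef_rot: [0.706, 0.708, 0.0, -0.0]
ft_force: [-0.5, 0.6, -0.1]
width: 0.0691
```

Emit:
play_rows(motion=[[0,0,-0.15,0,0,0,85],[0,0,-0.35,0,0,0,85],[0,0,-0.6,0,0,0,85],[0.2,0,-0.8,0,0,0,85],[0.45,0,-0.9,0,0,0,85]])

```text
time: 12.35
ee_pos: [0.5066, -0.2325, 0.2453]
eef_rot: [0.707, 0.708, 0.001, 0.001]
ft_force: [0.7, 0.3, -1.3]
width: 0.074
```

```bash
python3 - <<'E'
from bench import r,eyes
from h import *
s=r.read_state(); print(np.round(s["ee_pos"],4),s["width"],s["time"])
M=Ro.from_euler('z',-.115).as_matrix()
for n in("scene","side","wrist"):
    c=eyes.camera(n)
    print(n,[(round(d["p"],2),np.round(w:=ray(c,d["xy"],.081),4),np.round(M.T@(w-[.517,-.220,0]),4)) for d in eyes.landmark_of(c,"tube_green_mid")[:3]])
E
python3 look.py .054 blue yellow red
```

```text
[ 0.5066 -0.2325  0.2453] 0.07396076259554586 12.35
scene [(0.89, array([0.4725, 0.2706, 0.081 ]), array([-0.1005,  0.4823,  0.081 ])), (0.73, array([ 0.5102, -0.3219,  0.081 ]), array([ 0.0049, -0.102 ,  0.081 ]))]
side [(0.86, array([ 0.5011, -0.3217,  0.081 ]), array([-0.0042, -0.1029,  0.081 ])), (0.68, array([0.4411, 0.3097, 0.081 ]), array([-0.1361,  0.5175,  0.081 ]))]
wrist [(0.61, array([ 0.5015, -0.3245,  0.081 ]), array([-0.0034, -0.1056,  0.081 ]))]
[ 0.5059 -0.233   0.2427] 12.65
blue scene [(0.61, array([0.5331, 0.2317, 0.054 ]))]
blue side [(0.81, array([0.5507, 0.2357, 0.054 ]))]
blue wrist []
yellow scene [(0.59, array([0.5332, 0.1698, 0.054 ]))]
yellow side [(0.69, array([0.5394, 0.1658, 0.054 ]))]
yellow wrist []
red scene [(0.59, array([0.533 , 0.0957, 0.054 ]))]
red side [(0.62, array([0.5354, 0.0998, 0.054 ]))]
red wrist []
```

Green stands at (0.0, -0.103) in the stand frame. Next is red, at about (0.540, 0.0985).

Emit:
play_rows(motion=[[0.2,0.02,0,0,0,0,85],[0.4,0.04,0,0,0,0,85],[0.6,0.06,0,0,0,0,85],[0.8,0.08,0,0,0,0,85],[1,0.1,0,0,0,0,85]])

```text
time: 14.18
ee_pos: [0.5257, -0.0306, 0.2433]
eef_rot: [0.706, 0.708, 0.0, 0.0]
ft_force: [0.8, 0.3, 0.1]
width: 0.0741
```

Emit:
play_rows(motion=[[0.2,0.02,0.05,0,0,0,85],[0.4,0.04,0.15,0,0,0,85],[0.6,0.06,0.25,0,0,0,85],[0.655,0.07,0.3,0,0,0,85],[0.655,0.07,0.3,0,0,0,85]])

```text
time: 14.8
ee_pos: [0.5388, 0.099, 0.1825]
eef_rot: [0.706, 0.709, -0.001, -0.0]
ft_force: [-0.2, -0.9, 0.4]
width: 0.0742
```

```bash
cat > ring.py <<'E'
# wrist view: centre columns/rows of tube rings by regions; prints positions and move to go
import sys
from bench import r,eyes
from h import *
t=sys.argv[1]
s=r.read_state(); print(np.round(s["ee_pos"],4),s["time"])
W=[]
for n in("wrist","scene","side"):
    c=eyes.camera(n)
    for d in eyes.landmark_of(c,f"tube_{t}_mid")[:1]: w=ray(c,d["xy"],.054); W.append(w); print(n,round(d["p"],2),np.round(w,4))
m=np.mean(W,0); print("mean",np.round(m,4),togo(s,[m[0],m[1],.037]))
E
python3 ring.py red
```

```text
[0.5388 0.099  0.1825] 14.8
wrist 0.76 [0.5409 0.0988 0.054 ]
scene 0.7 [0.5366 0.0986 0.054 ]
side 0.73 [0.5332 0.1001 0.054 ]
mean [0.5369 0.0992 0.054 ] (array([ 0.001, -0.009,  0.728]), array([-0.001,  0.001,  0.003]))
```

Emit:
play_rows(motion=[[0,0,0.2,0,0,0,85],[0,0,0.4,0,0,0,85],[0,0,0.58,0,0,0,85],[0,0,0.69,0,0,0,85],[0,0,0.725,0,0,0,85]])

```text
time: 15.72
ee_pos: [0.5386, 0.0984, 0.0373]
eef_rot: [0.706, 0.708, -0.001, -0.0]
ft_force: [-0.5, 0.5, 0.3]
width: 0.0738
```

Emit:
play_rows(motion=[[0,0,0,0,0,0,60],[0,0,0,0,0,0,52],[0,0,0,0,0,0,46],[0,0,0,0,0,0,40],[0,0,0,0,0,0,30]], squeeze=15)

```text
time: 16.35
ee_pos: [0.5394, 0.0992, 0.0385]
eef_rot: [0.706, 0.708, 0.0, 0.0]
ft_force: [0.2, 0.3, 1.8]
width: 0.0389
```

Emit:
play_rows(motion=[[0,0,-0.2,0,0,0,30],[0,0,-0.45,0,0,0,30],[0,0,-0.7,0,0,0,30],[-0.1,0,-0.8,0,0,0,30],[-0.29,-0.05,-0.8,0,0,0,30]], squeeze=25)

```text
time: 16.98
ee_pos: [0.5304, 0.0418, 0.1999]
eef_rot: [0.705, 0.709, 0.002, 0.001]
ft_force: [0.9, -1.3, -0.8]
width: 0.0382
```

Emit:
play_rows(motion=[[-0.2,0,0,0,0,0,30],[-0.4,0,0,0,0,0,30],[-0.6,0,0,0,0,0,30],[-0.8,0,0,0,0,0,30],[-0.8,0,0,0,0,0,30]])

```text
time: 17.6
ee_pos: [0.5292, -0.1227, 0.1982]
eef_rot: [0.708, 0.706, -0.0, 0.0]
ft_force: [-0.9, 0.7, 0.2]
width: 0.0384
```

```bash
python3 - <<'E'
from bench import r,eyes
from h import *
s=r.read_state(); print(np.round(s["ee_pos"],4),s["width"],s["time"],togo(s,[.529,-.119,.067]))
E
```

```text
[ 0.5292 -0.1227  0.1982] 0.03844236126294734 17.6 (array([ 0.019, -0.001,  0.656]), array([ 0.   ,  0.001, -0.001]))
```

Emit:
play_rows(motion=[[0,0,0.15,0,0,0,30],[0,0,0.33,0,0,0,30],[0,0,0.5,0,0,0,30],[0,0,0.6,0,0,0,30],[0,0,0.64,0,0,0,30]])

```text
time: 18.23
ee_pos: [0.5293, -0.118, 0.069]
eef_rot: [0.705, 0.709, -0.001, -0.001]
ft_force: [1.1, -1.0, 0.4]
width: 0.0381
```

Emit:
play_rows(motion=[[0,0,0.005,0,0,0,30],[0,0,0.01,0,0,0,30],[0,0,0.01,0,0,0,30]])

```text
time: 18.6
ee_pos: [0.5304, -0.119, 0.0687]
eef_rot: [0.706, 0.708, 0.0, 0.0]
ft_force: [0.2, -0.1, -0.6]
width: 0.0382
```

Emit:
play_rows(motion=[[0,0,0.005,0,0,0,30],[0,0,0.01,0,0,0,30],[0,0,0.014,0,0,0,30],[0,0,0.014,0,0,0,30]])

```text
time: 19.1
ee_pos: [0.53, -0.119, 0.0655]
eef_rot: [0.706, 0.708, 0.0, -0.0]
ft_force: [-0.3, 0.2, 2.8]
width: 0.0383
```

Contact at the predicted height (0.0655). Release, then on to yellow.

Emit:
play_rows(motion=[[0,0,0,0,0,0,45],[0,0,0,0,0,0,55],[0,0,0,0,0,0,75],[0,0,0,0,0,0,85],[0,0,0,0,0,0,85]])

```text
time: 19.73
ee_pos: [0.53, -0.119, 0.0653]
eef_rot: [0.706, 0.708, 0.0, -0.0]
ft_force: [0.1, 0.2, -0.3]
width: 0.0692
```

Emit:
play_rows(motion=[[0,0,-0.15,0,0,0,85],[0,0,-0.35,0,0,0,85],[0,0,-0.6,0,0,0,85],[0.2,0,-0.65,0,0,0,85],[0.43,0.03,-0.65,0,0,0,85]])

```text
time: 20.35
ee_pos: [0.5362, -0.0328, 0.1968]
eef_rot: [0.707, 0.708, 0.001, 0.001]
ft_force: [0.6, 1.5, -0.5]
width: 0.0742
```

Emit:
play_rows(motion=[[0.25,0,0,0,0,0,85],[0.5,0.01,0,0,0,0,85],[0.75,0.02,0,0,0,0,85],[1,0.035,0,0,0,0,85],[1,0.035,0,0,0,0,85]])

```text
time: 20.98
ee_pos: [0.5411, 0.1719, 0.1948]
eef_rot: [0.703, 0.711, 0.0, -0.001]
ft_force: [0.1, 0.2, -0.1]
width: 0.0744
```

```bash
python3 ring.py yellow; python3 - <<'E'
from bench import r,eyes
from h import *
M=Ro.from_euler('z',-.115).as_matrix()
for n in("scene","side"):
    c=eyes.camera(n)
    if n=="scene": cv2.imwrite("pics/p3.png",cv2.resize(c["image"][160:270,90:470],None,fx=2,fy=2,interpolation=cv2.INTER_CUBIC)[:,:,::-1])
    for t in("green","red"):print(t,n,[(round(d["p"],2),np.round(M.T@(ray(c,d["xy"],.081)-[.517,-.220,0]),4)) for d in eyes.landmark_of(c,f"tube_{t}_mid")[:3]])
E
```

```text
[0.5411 0.1719 0.1948] 20.975
wrist 0.93 [0.5398 0.1682 0.054 ]
scene 0.77 [0.53   0.1687 0.054 ]
side 0.77 [0.5395 0.1678 0.054 ]
mean [0.5364 0.1682 0.054 ] (array([-0.019, -0.023,  0.789]), array([-0.001, -0.001,  0.007]))
green scene [(0.7, array([-0.0931,  0.4872,  0.081 ])), (0.6, array([ 0.0014, -0.1066,  0.081 ]))]
red scene [(0.78, array([0.   , 0.099, 0.081])), (0.61, array([-0.0064,  0.4476,  0.081 ])), (0.34, array([ 0.0034, -0.1068,  0.081 ]))]
green side [(0.95, array([-0.1341,  0.518 ,  0.081 ])), (0.82, array([-0.0055, -0.1162,  0.081 ])), (0.58, array([-0.0332,  0.39  ,  0.081 ]))]
red side [(0.52, array([-0.004 , -0.1051,  0.081 ])), (0.49, array([-0.002 ,  0.1062,  0.081 ])), (0.45, array([-0.0302,  0.4699,  0.081 ]))]
```

View pics/p3.png

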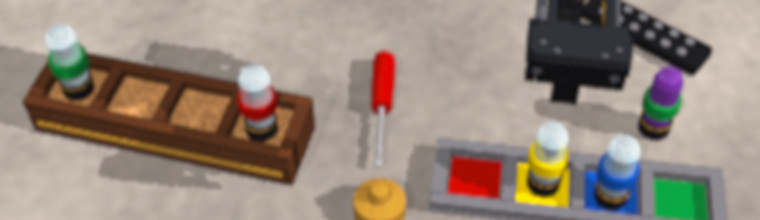

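Green (70,70) and red (258,115) stand upright in the stand's end pockets, and the yellow, blue order in the tray is unchanged. I'll descend on yellow.

Emit:
play_rows(motion=[[0,-0.01,0.2,0,0,0,85],[0,-0.01,0.4,0,0,0,85],[0,-0.01,0.6,0,0,0,85],[0,-0.01,0.75,0,0,0,85],[0,-0.01,0.785,0,0,0,85]])

```text
time: 22.2
ee_pos: [0.5388, 0.1665, 0.0367]
eef_rot: [0.706, 0.708, -0.001, -0.0]
ft_force: [-0.3, 0.5, 1.2]
width: 0.0741
```

Emit:
play_rows(motion=[[0,0,0,0,0,0,60],[0,0,0,0,0,0,52],[0,0,0,0,0,0,46],[0,0,0,0,0,0,40],[0,0,0,0,0,0,30]], squeeze=15)

```text
time: 22.82
ee_pos: [0.54, 0.1672, 0.0387]
eef_rot: [0.706, 0.708, 0.0, -0.0]
ft_force: [-0.8, 0.5, 2.9]
width: 0.0385
```

Emit:
play_rows(motion=[[0,0,-0.2,0,0,0,30],[0,0,-0.45,0,0,0,30],[0,0,-0.7,0,0,0,30],[-0.1,0,-0.9,0,0,0,30],[-0.32,0,-0.95,0,0,0,30]], squeeze=25)

```text
time: 23.45
ee_pos: [0.5411, 0.1044, 0.2311]
eef_rot: [0.705, 0.71, 0.002, 0.001]
ft_force: [0.9, -1.2, 0.0]
width: 0.0381
```

Emit:
play_rows(motion=[[-0.2,-0.01,0,0,0,0,30],[-0.4,-0.02,0,0,0,0,30],[-0.6,-0.03,0,0,0,0,30],[-0.8,-0.04,0,0,0,0,30],[-1,-0.06,0,0,0,0,30]])

```text
time: 24.08
ee_pos: [0.5286, -0.0983, 0.2284]
eef_rot: [0.706, 0.708, 0.0, -0.0]
ft_force: [1.2, -0.1, -0.1]
width: 0.0381
```

Emit:
play_rows(motion=[[-0.2,-0.02,0,0,0,0,30],[-0.4,-0.035,0,0,0,0,30],[-0.45,-0.035,0,0,0,0,30],[-0.45,-0.035,0,0,0,0,30],[-0.45,-0.035,0.05,0,0,0,30]])

```text
time: 24.7
ee_pos: [0.523, -0.1856, 0.2183]
eef_rot: [0.705, 0.709, 0.001, 0.0]
ft_force: [0.2, 0.3, -0.9]
width: 0.038
```

```bash
python3 - <<'E'
from bench import r,eyes
from h import *
s=r.read_state(); print(np.round(s["ee_pos"],4),s["width"],s["time"],togo(s,[.521,-.187,.069]))
E
```

```text
[ 0.523  -0.1856  0.2183] 0.03796453097484143 24.7 (array([-0.008, -0.011,  0.746]), array([ 0.001, -0.   ,  0.004]))
```

Emit:
play_rows(motion=[[-0.005,-0.01,0.2,0,0,0,30],[-0.005,-0.01,0.4,0,0,0,30],[-0.005,-0.01,0.58,0,0,0,30],[-0.005,-0.01,0.7,0,0,0,30],[-0.005,-0.01,0.735,0,0,0,30]])

```text
time: 25.32
ee_pos: [0.5193, -0.1864, 0.0694]
eef_rot: [0.705, 0.709, -0.001, -0.001]
ft_force: [0.1, 1.1, -0.9]
width: 0.0384
```

Emit:
play_rows(motion=[[0,0,0.005,0,0,0,30],[0,0,0.01,0,0,0,30],[0,0,0.015,0,0,0,30],[0,0,0.015,0,0,0,30]])

```text
time: 25.82
ee_pos: [0.5204, -0.188, 0.0687]
eef_rot: [0.706, 0.708, 0.0, 0.0]
ft_force: [0.1, -0.3, -0.4]
width: 0.0382
```

Emit:
play_rows(motion=[[0,0,0.005,0,0,0,30],[0,0,0.01,0,0,0,30],[0,0,0.014,0,0,0,30],[0,0,0.014,0,0,0,30]])

```text
time: 26.32
ee_pos: [0.5202, -0.1881, 0.0657]
eef_rot: [0.706, 0.708, 0.0, -0.0]
ft_force: [-1.8, 0.1, 3.1]
width: 0.0381
```

Contact (3.1 N). Release, then on to blue at about (0.543, 0.235).

Emit:
play_rows(motion=[[0,0,0,0,0,0,45],[0,0,0,0,0,0,55],[0,0,0,0,0,0,75],[0,0,0,0,0,0,85],[0,0,0,0,0,0,85]])

```text
time: 26.95
ee_pos: [0.5202, -0.188, 0.0655]
eef_rot: [0.706, 0.708, 0.0, -0.0]
ft_force: [-0.3, -0.3, 0.3]
width: 0.0689
```

Emit:
play_rows(motion=[[0,0,-0.15,0,0,0,85],[0,0,-0.35,0,0,0,85],[0,0,-0.6,0,0,0,85],[0.1,0,-0.7,0,0,0,85],[0.3,0.02,-0.7,0,0,0,85]])

```text
time: 27.58
ee_pos: [0.5246, -0.1293, 0.2075]
eef_rot: [0.707, 0.707, 0.001, 0.001]
ft_force: [0.8, 1.0, -0.3]
width: 0.0738
```

Emit:
play_rows(motion=[[0.2,0.01,0,0,0,0,85],[0.4,0.02,0,0,0,0,85],[0.6,0.03,0,0,0,0,85],[0.8,0.04,0,0,0,0,85],[1,0.05,0,0,0,0,85]])

```text
time: 28.2
ee_pos: [0.5332, 0.0733, 0.2056]
eef_rot: [0.706, 0.708, 0.0, -0.0]
ft_force: [0.2, -0.4, 0.4]
width: 0.074
```

Emit:
play_rows(motion=[[0.25,0.01,0,0,0,0,85],[0.5,0.02,0,0,0,0,85],[0.75,0.03,0,0,0,0,85],[0.815,0.04,0,0,0,0,85],[0.815,0.04,0,0,0,0,85]])

```text
time: 28.82
ee_pos: [0.5406, 0.2351, 0.2052]
eef_rot: [0.705, 0.709, -0.0, 0.0]
ft_force: [0.2, -1.7, -0.8]
width: 0.0743
```

```bash
python3 ring.py blue
```

```text
[0.5406 0.2351 0.2052] 28.825
wrist 0.75 [0.5475 0.2382 0.054 ]
scene 0.67 [0.5416 0.2315 0.054 ]
side 0.76 [0.5479 0.2321 0.054 ]
mean [0.5457 0.234  0.054 ] (array([-0.005,  0.025,  0.841]), array([-0.   ,  0.   ,  0.003]))
```

Emit:
play_rows(motion=[[0,0.02,0.2,0,0,0,85],[0,0.025,0.4,0,0,0,85],[0,0.025,0.6,0,0,0,85],[0,0.025,0.78,0,0,0,85],[0,0.025,0.838,0,0,0,85]])

```text
time: 29.75
ee_pos: [0.5446, 0.234, 0.0361]
eef_rot: [0.706, 0.708, -0.002, -0.0]
ft_force: [-0.6, 0.5, 0.7]
width: 0.0735
```

Emit:
play_rows(motion=[[0,0,0,0,0,0,60],[0,0,0,0,0,0,52],[0,0,0,0,0,0,46],[0,0,0,0,0,0,40],[0,0,0,0,0,0,30]], squeeze=15)

```text
time: 30.38
ee_pos: [0.5458, 0.2353, 0.0384]
eef_rot: [0.706, 0.708, 0.0, -0.0]
ft_force: [-1.8, -0.8, 3.7]
width: 0.0385
```

Emit:
play_rows(motion=[[0,0,-0.2,0,0,0,30],[0,0,-0.45,0,0,0,30],[0,0,-0.7,0,0,0,30],[-0.15,0,-0.9,0,0,0,30],[-0.4,0,-0.95,0,0,0,30]], squeeze=25)

```text
time: 31.0
ee_pos: [0.5468, 0.156, 0.2307]
eef_rot: [0.705, 0.71, 0.002, 0.001]
ft_force: [0.7, -1.3, -1.5]
width: 0.0383
```

Emit:
play_rows(motion=[[-0.2,-0.02,0,0,0,0,30],[-0.4,-0.03,0,0,0,0,30],[-0.6,-0.05,0,0,0,0,30],[-0.8,-0.06,0,0,0,0,30],[-1,-0.08,0,0,0,0,30]])

```text
time: 31.62
ee_pos: [0.5304, -0.0463, 0.2279]
eef_rot: [0.706, 0.708, 0.0, -0.0]
ft_force: [-0.1, -0.0, -0.8]
width: 0.0382
```

Emit:
play_rows(motion=[[-0.2,-0.02,0,0,0,0,30],[-0.4,-0.03,0,0,0,0,30],[-0.6,-0.05,0,0,0,0,30],[-0.8,-0.06,0,0,0,0,30],[-1,-0.08,0,0,0,0,30]])

```text
time: 32.25
ee_pos: [0.5153, -0.2462, 0.2279]
eef_rot: [0.706, 0.709, 0.0, 0.0]
ft_force: [0.2, 0.3, -0.6]
width: 0.0384
```

Emit:
play_rows(motion=[[-0.045,0,0,0,0,0,30],[-0.045,0,0,0,0,0,30],[-0.045,0,0,0,0,0,30],[-0.045,0,0.05,0,0,0,30],[-0.045,0,0.1,0,0,0,30]])

```text
time: 32.88
ee_pos: [0.5156, -0.2532, 0.207]
eef_rot: [0.705, 0.709, 0.0, -0.0]
ft_force: [-0.3, 0.0, -0.9]
width: 0.0387
```

```bash
python3 - <<'E'
from bench import r,eyes
from h import *
s=r.read_state(); print(np.round(s["ee_pos"],4),s["width"],s["time"],togo(s,[.5135,-.254,.069]))
E
```

```text
[ 0.5156 -0.2532  0.207 ] 0.038661667015449014 32.875 (array([-0.005, -0.01 ,  0.69 ]), array([-0.   , -0.   ,  0.003]))
```

Emit:
play_rows(motion=[[0,-0.005,0.18,0,0,0,30],[0,-0.005,0.36,0,0,0,30],[0,-0.005,0.53,0,0,0,30],[0,-0.005,0.65,0,0,0,30],[0,-0.005,0.685,0,0,0,30]])

```text
time: 33.5
ee_pos: [0.5134, -0.2534, 0.069]
eef_rot: [0.706, 0.708, -0.001, -0.001]
ft_force: [0.1, 0.5, -0.2]
width: 0.0382
```

Emit:
play_rows(motion=[[0,0,0.005,0,0,0,30],[0,0,0.01,0,0,0,30],[0,0,0.015,0,0,0,30],[0,0,0.015,0,0,0,30]])

```text
time: 34.0
ee_pos: [0.5147, -0.2541, 0.0683]
eef_rot: [0.706, 0.708, 0.0, 0.0]
ft_force: [-0.4, 0.5, -1.0]
width: 0.0384
```

Emit:
play_rows(motion=[[0,0,0.005,0,0,0,30],[0,0,0.01,0,0,0,30],[0,0,0.014,0,0,0,30],[0,0,0.014,0,0,0,30]])

```text
time: 34.5
ee_pos: [0.5145, -0.2542, 0.0654]
eef_rot: [0.706, 0.708, 0.0, 0.0]
ft_force: [-2.6, -0.1, 4.1]
width: 0.0382
```

Contact (4.1 N). Release, rise and move the gripper clear.

Emit:
play_rows(motion=[[0,0,0,0,0,0,45],[0,0,0,0,0,0,55],[0,0,0,0,0,0,75],[0,0,0,0,0,0,85],[0,0,0,0,0,0,85]])

```text
time: 35.12
ee_pos: [0.5145, -0.254, 0.065]
eef_rot: [0.706, 0.708, -0.0, -0.0]
ft_force: [1.0, 0.5, 0.0]
width: 0.0691
```

Emit:
play_rows(motion=[[0,0,-0.15,0,0,0,85],[0,0,-0.35,0,0,0,85],[0,0,-0.6,0,0,0,85],[0,0,-0.8,0,0,0,85],[0,0,-0.9,0,0,0,85]])

```text
time: 35.75
ee_pos: [0.515, -0.2545, 0.2475]
eef_rot: [0.706, 0.708, 0.001, 0.001]
ft_force: [0.1, -0.6, -0.3]
width: 0.0741
```

Emit:
play_rows(motion=[[0.2,0,0,0,0,0,85],[0.4,0,0,0,0,0,85],[0.6,0,0,0,0,0,85],[0.8,0,0,0,0,0,85],[1,0,0,0,0,0,85]])

```text
time: 36.38
ee_pos: [0.5136, -0.0528, 0.2452]
eef_rot: [0.706, 0.708, 0.0, 0.0]
ft_force: [-0.2, -0.9, -0.2]
width: 0.0743
```

Emit:
play_rows(motion=[[0.2,0,0,0,0,0,85],[0.4,0,0,0,0,0,85],[0.6,0,0,0,0,0,85],[0.6,0,0,0,0,0,85],[0.6,0,0,0,0,0,85]])

```text
time: 37.0
ee_pos: [0.5133, 0.0652, 0.2451]
eef_rot: [0.706, 0.708, -0.0, 0.0]
ft_force: [-0.2, -0.7, 0.5]
width: 0.0739
```

```bash
python3 - <<'E'
from bench import r,eyes
from h import *
M=Ro.from_euler('z',-.115).as_matrix(); O=[]
for n,(a,b) in (("scene",(160,85)),("side",(90,210))):
    c=eyes.camera(n)
    O.append(cv2.resize(c["image"][a:a+130,b:b+(180 if n=="scene" else 130)],None,fx=2.5,fy=2.5,interpolation=cv2.INTER_CUBIC))
    for t in("green","blue","yellow","red"):print(t,n,[(round(d["p"],2),np.round((M.T@(ray(c,d["xy"],.081)-[.517,-.220,0]))[:2],4)) for d in eyes.landmark_of(c,f"tube_{t}_mid")[:2]])
cv2.imwrite("pics/f.png",np.hstack(O)[:,:,::-1])
s=r.read_state(); print(s["time"],np.round(s["ee_pos"],3),np.abs(s["joint_vel"]).max())
E
```

```text
green scene [(0.75, array([ 0.0059, -0.0973])), (0.7, array([-0.089 ,  0.4924]))]
blue scene [(0.8, array([ 0.0007, -0.0404]))]
yellow scene [(0.74, array([-0.005 ,  0.0304]))]
red scene [(0.62, array([0.0039, 0.0994]))]
green side [(0.77, array([-0.1338,  0.5137])), (0.6, array([-0.0553,  0.5665]))]
blue side [(0.76, array([ 0.0032, -0.0397]))]
yellow side [(0.91, array([-0.0123,  0.0387]))]
red side [(0.89, array([-0.0011,  0.1101])), (0.25, array([-0.0055,  0.0378]))]
37.5 [0.513 0.066 0.245] 0.0012404602144246131
```

View pics/f.png

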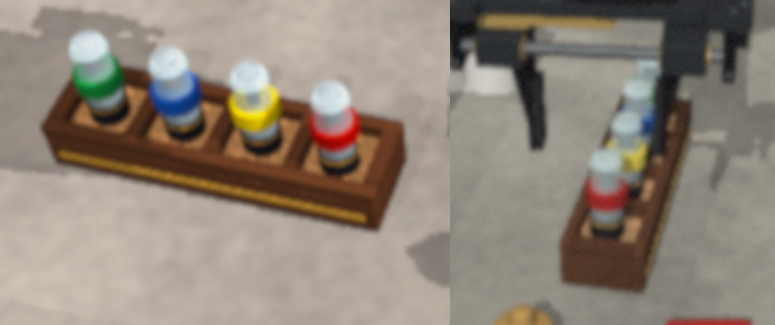

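All four tubes stand upright and centred in the stand: green (100,85), blue (177,95), yellow (255,108) and red (333,130) in the scene part of the picture. The gripper is clear and the arm is at rest, so I'm handing in.

```bash
python3 -c "
from bench import job
print(job.close_job())"
```

```text
the job is handed in; nothing more can be done
None
```

All four tubes are in the stand in reverse order, and I handed the job in at about 37.5 s. In the tray they stood green, blue, yellow, red from left to right; in the stand they now run red, yellow, blue, green from left to right. The purple look-alike was left where it stood.

- **Placing:** every tube was gripped at about 38 mm on its 39 mm ring and lowered until the force sensor showed light contact (3–6 N). The contact height agreed with the 36 mm pocket floor.
- **Last pictures:** all four tubes look upright and centred, and the arm was at rest and clear of them.
- **Measured positions:** most readings put the tubes within about 8 mm of their pocket centres.
- **Checks that disagreed:** the side camera's yellow reading was 12 mm off in x. The gripper's release position (under 3 mm off) and the scene camera (5 mm) did not support it. The side camera also missed green in the final view because the gripper hid it; the scene camera put green about 8 mm from its pocket centre.

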